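# Fit the jar starwheel on the splined drive shaft of the bench indexer

## Robot

A 6-joint arm with a two-finger parallel gripper is mounted at the origin on the work surface. World frame = base frame: x ahead of the robot, y to its left, z up, the work surface at z = 0. Lengths are in m, angles in degrees, forces in N, time in s.
With the tool pointing down it reaches from about 0.3 to 0.875 m from the base axis. Payload 6.4 kg.
Tool frame: the origin (TCP) lies between the finger pads; the fingertips stand 8 mm ahead of it and the grasp point (between the pads) lies 11 mm behind it; z points along the fingers, y is the line along which they close (so a half turn about z gives the same grasp; the last joint's range is limited). The gripper opens to 85 mm and grips with 20 to 120 N. Pads are 22 mm wide; open, the fingers measure 114 mm over their backs; the gripper's body (76 mm by 85 mm) begins 54 mm behind the grasp point. The pads swing forward as they close: fully open they stand 13 mm farther back than shut.
Start: joints at [-87.336, 10.359, 92.074, -0, 77.567, -11.82], TCP at [0.144, -0.557, 0.239] pointing down, gripper open.
Joint ranges: [-171.53, 171.53], [-51.25, 118.39], [17.06, 147.69], [-65.23, 245.23], [0, 150.52], [-178.68, 178.68]. Speed limits (degrees/s): [147.25, 147.25, 172.46, 180, 180, 180].

## Interface

Orientations are given as [roll, pitch, yaw] about the fixed x, y, z axes, in that order (R = Rz(yaw) Ry(pitch) Rx(roll)).
In Python, from bench import robot gives the robot as it stands. Calls block until the motion is done:
- robot.movep(position, orientation): joint-space move of the TCP to a pose.
- robot.movel(position, ori=None, vel=0.15, threshold=None): straight line of the TCP; ori=None keeps the orientation; vel is the mean speed in m/s. With threshold (N) it stops when the force on the tool has changed by that much, and returns True; else False.
- robot.move_joints(angles): joint-space move.
- robot.grip(opening, strength=None): finger opening in m; strength is the grip in N (None keeps the last); returns when the fingers have stopped.
- robot.pause(seconds).
- robot.solve_ik(position, orientation): joint angles nearest the present ones, or None.
- robot.get_state(): the state.
- robot.capture(name): name is "scene" or "top" or "wrist"; returns a dict with "pixels" (480x640x3 uint8, red, green, blue), "fov_y" (degrees; the focal length in pixels is half the picture's height over the tangent of half this angle, whatever the lens; pixels are square), "cx", "cy" (the principal point, pixels), "extrinsics" (4x4, takes a point from camera to world coordinates). Camera axes: x right, y down, z forward; pixel columns grow to the right and rows downward; lengths in m; the calibration is good to about 2 mm. A picture is of the moment at which its call begins. There is no depth.
A pose or a line that the arm cannot do raises robot.Unreachable and nothing moves.
- robot.hand_in(): hands the job in; it is judged then, once.
Trained networks look in a picture, given as the dict that the camera call returned (one of the last four; its "shot" number tells which), for a name from the list of things; names that differ only in an ending like _2 or _b are one class to them, and where a whole thing is asked for, a point or a joint stands for the part that bears it (a point fixed in the world has none). Each returns a list of dicts, best first, with "score" (0 to 1); they miss things now and then, are a little off and sometimes report something else, mostly with a low value. They report only what shows in the picture. A call takes as long as a camera call.
- robot.regions_of(picture, name): "mask" (480x640 bool, what is visible of it) and "box" ([centre column, centre row, width, height] in pixels, round what is visible of it).
The state is a dict: "time": time; "joint_pos": joint angles; "qvel": joint speeds; "joint_efforts": joint torques, N m; "tool_pos": TCP position; "orientation": TCP orientation; "force": force on the tool from outside, world axes, zero at the start; "wrist_torque": the same for the moment, N m; "grip_width": finger opening in m; "finger_force": force on a finger pad.
Only numpy, scipy, OpenCV 4.12 (cv2) and the standard library are available. Lean on these libraries where they do the work, as an engineer would, in place of code of your own. Each camera call takes 0.05 s, during which the arm holds its last target. There are 200 camera calls.

## Task

The line is changing over to jars: take the starwheel with the six wide pockets (not the one with eight narrow pockets) and put it over the machine's upright splined drive shaft, hub upwards. Turn it until the splines mesh, slide it fully home against the sprung seat collar, and finish while still holding it pressed down there with the gripper, because the collar lifts it again as soon as it is let go. Leave everything else where it is.

Things in the scene. Friction and masses are not known exactly. Their poses are not given: they have to be found in the camera images.
- jar_starwheel: The wheel to fit: white plastic star disc 160 mm across and 14 mm thick with SIX wide round pockets (33 mm radius) in its rim, and an upright round steel hub. About 0.35 kg; lies flat on the bench, hub up. Origin: centre of the underside; z up along the hub; x through the middle of one of its six arms.
- jar_hub (a point): On the wheel's axis, 40 mm above its underside, at the height to grip. The hub is a plain cylinder 56 mm in diameter; its flat top is 48 mm above the underside, 34 mm above the disc's top. Round its foot lie a 2 mm flange and six screw heads, up to 5 mm above the disc, out to 46 mm radius. Axes as the wheel's.
- jar_bore (a point): Centre of the lower mouth of the wheel's bore, in the underside. The bore runs through disc and hub: 40 mm in diameter, with six inward spline teeth 6 mm wide reaching in to 14.5 mm radius, at 30, 90, 150 ... degrees from x (in line with the pockets), lower ends bevelled 1.5 mm. The slots between them lie at 0, 60, 120 ... degrees (in line with the arms). Axes as the wheel's.
- drive_shaft: Upright steel drive shaft; it does not turn by hand. Origin: on its axis at the solid shoulder on which the wheel's underside sits when fully home, 110 mm above the bench; z up; x through the middle of a spline tooth. Six outward teeth at 0, 60, 120 ... degrees from x, 7 mm wide, out to 18.5 mm radius, from the origin to 34 mm above it, upper ends bevelled 1.5 mm.
- spline_top (a point): On the shaft's axis, level with the upper ends of its teeth. Wheel and shaft mesh when their x axes differ by a multiple of 60 degrees, within about 4 degrees; if not, the wheel stops here, 34 mm short of home, and drops in when turned. Play in the splines: 1.5 mm radially, about 1 mm at the flanks. Axes as the shaft's.
- nose_tip (a point): Tip of the shaft's round threaded nose, 70 mm above the shaft's origin. The nose is 24 mm in diameter (2.5 mm play all round inside the wheel's teeth), tapered to 17 mm over its top 6 mm; it stands on the splined part.
- collar_top (a point): Centre of the top of the dark sprung seat collar, a 68 mm ring round the shoulder; it moves with the collar. Left alone it stands 6 mm above the shaft's origin and pushes up with 6 N; pressed flush with the shoulder it pushes with 12 N, and goes no lower. A wheel that is not held down stays about 6 mm short of home; about 9 N of downward push besides its weight brings it home.
- machine: The bench indexer under the shaft. Origin: on the bench below the shaft's axis. Body and deck: x -115 to 145, y -160 to 220 mm, 75 mm high. Slat conveyor along y at x 50 to 135, y -175 to 380, belt 75 mm high. Control box on the deck: x -98 to -12, y 137 to 207, 154 high with its button. Rails 117 high at x 130 and (y above 120) x 54; rail posts 130 high; sensor at x 145, y 200, 166 high.
- bottle_starwheel: Another starwheel of the same materials, diameter, thickness and hub, but with EIGHT narrow pockets (22 mm radius). It lies flat on the bench, hub up; not wanted. Origin: centre of the underside.
- jar1: Dark jar, 62 mm in diameter, 81 mm tall, standing on the conveyor belt some 150 mm to the machine's +y side of the shaft; origin under its centre.
- jar2: A like jar behind it on the conveyor, farther along +y.
- jar3: A like jar, alone near the conveyor's other end (about 130 mm to the machine's -y side of the shaft).
- syrup_bottle: Dark bottle with a white cap, 65 mm in diameter, 190 mm tall, standing on the bench; origin under its centre.
- clamp_knob: Black five-lobed clamp knob, 56 mm across, 30 mm high, lying on the bench; origin under its centre.
- carton: Small cardboard carton, 100 x 85 x 75 mm, on the bench; origin under its centre.
- wrench: Steel wrench lying flat on the bench; origin under its middle.

How it is judged (in metres and radians):
On the way, in this order (a step that is already met when the one before it is completed fails the run):
1. the six-pocket starwheel has been lifted clear of the bench (height (world z) of jar_starwheel above 0.05 m), for 0.2 s.
2. it is on the shaft with its splines in mesh (at least 12 mm down the teeth) (z of jar_starwheel in the frame of drive_shaft below 0.022 m and horizontal distance between jar_starwheel and drive_shaft below 0.004 m), for 0.1 s.
At the end, for the whole second after the job is handed in: The six-pocket starwheel is meshed on the drive shaft, hub up, its underside within 2 mm of the shoulder (collar pressed down), centred within 3 mm and level within 0.05 rad, at rest, with the fingers still bearing on it (over 4 N) through the last second (z of jar_starwheel in the frame of drive_shaft below 0.002 m and horizontal distance between jar_starwheel and drive_shaft below 0.003 m and angle between jar_starwheel's own z axis and vertical below 0.05 rad and contact force between the fingers and jar_starwheel above 4 N and linear speed of jar_starwheel below 0.02 m/s); the arm keeps its last pose, push and grip.
It fails at once if the eight-pocket starwheel is shoved or lifted (more than 30 mm) (distance of bottle_starwheel from where it was at the start of the episode above 0.03 m).
It fails at once if a jar or the syrup bottle is shoved more than 30 mm or knocked over (distance of any of jar1, jar2, jar3, syrup_bottle from where it was at the start of the episode above 0.03 m or angle between any of jar1, jar2, jar3, syrup_bottle's own z axis and vertical above 0.5 rad).
It fails at once if the clamp knob, carton or wrench is shoved more than 30 mm (distance of any of clamp_knob, carton, wrench from where it was at the start of the episode above 0.03 m).
It also fails if it takes over 42 s, if anything falls off the work surface, if the arm or the gripper's body presses on something with over 40 N, if the wrist force passes 120 N, or if a joint passes its speed limit or range.

## Working session

There is one attempt and no reset: what is moved stays moved. The work goes in short steps, each a Python script; the robot and the scene stay as the last script left them, time stands still between calls to the robot, and variables do not carry over. Pictures are saved under pics/ and viewed, at most 10 in all, crops included, and the job is handed in when it is done.

```bash
mkdir -p pics; ls
python3 - <<'E'
from bench import robot
import cv2,numpy as np,pickle
ims=[]
for n in ["scene","top","wrist"]:
    p=robot.capture(n); ims.append(p['pixels'])
    print(n,p['fov_y'],p['cx'],p['cy'],np.round(p['extrinsics'],3).tolist())
    for k in (["jar_starwheel","bottle_starwheel","drive_shaft","collar_top","machine"] if n!="wrist" else ["jar_starwheel","drive_shaft"]):
        print(k,[(round(r['score'],2),np.round(r['box'])) for r in robot.regions_of(p,k)[:3]])
    pickle.dump(p,open(n+'.pkl','wb'))
cv2.imwrite('pics/a.png',ims[0][:,:,::-1]); cv2.imwrite('pics/b.png',ims[1][:,:,::-1])
print(robot.get_state())
E
```

```text
bench.py
pics
scene 57.52293834093149 316.0742774610981 244.8624336064812 [[0.52, 0.733, -0.438, 1.005], [0.854, -0.437, 0.282, -0.277], [0.015, -0.521, -0.854, 0.974], [0.0, 0.0, 0.0, 1.0]]
jar_starwheel [(0.78, array([173., 354.,  68.,  71.]))]
bottle_starwheel [(0.64, array([229., 275.,  60.,  56.])), (0.2, array([242., 393.,  48.,  83.]))]
drive_shaft [(0.64, array([364., 214.,  29.,  30.]))]
collar_top [(0.55, array([366., 218.,  29.,  20.])), (0.29, array([296., 347.,  31.,  47.]))]
machine [(0.87, array([402., 242., 234., 169.]))]
top 50.95260609235884 316.77212504396925 244.1528574179082 [[-0.02, -0.99, 0.141, 0.358], [-1.0, 0.018, -0.016, 0.02], [0.014, -0.141, -0.99, 1.445], [0.0, 0.0, 0.0, 1.0]]
jar_starwheel [(0.7, array([448., 234.,  54.,  57.]))]
bottle_starwheel [(0.85, array([381., 278.,  60.,  55.])), (0.54, array([473., 321.,  45.,  41.]))]
drive_shaft [(0.96, array([260., 242.,  28.,  21.]))]
collar_top [(0.89, array([264., 243.,  25.,  28.])), (0.53, array([372., 221.,  17.,  18.]))]
machine [(0.65, array([472., 323.,  50.,  41.]))]
wrist 65.12549641381275 319.246
[... 169 characters left out ...]
shaft []
{'time': 0.75, 'joint_pos': array([-8.73360304e+01,  1.03566588e+01,  9.20743245e+01,  2.08750126e-03,
        7.75680857e+01, -1.18211099e+01]), 'qvel': array([-0.06316548, -0.02436335,  0.01505333, -0.07997384,  0.05824654,
        0.04016058]), 'joint_efforts': array([-4.42801429e-04, -4.44765186e+01, -3.51641035e+01, -3.43553775e-04,
        4.88349760e-04,  4.85546281e-06]), 'tool_pos': array([ 0.14384245, -0.55673164,  0.23931215]), 'orientation': array([ 1.79998671e+02, -1.80458344e-03,  1.44846301e+01]), 'force': array([0.30748622, 0.21364838, 0.4781711 ]), 'wrist_torque': array([ 0.05879688, -0.03888428, -0.00492029]), 'finger_force': 0.0, 'grip_width': 0.08534667657431318}
```

View pics/a.png

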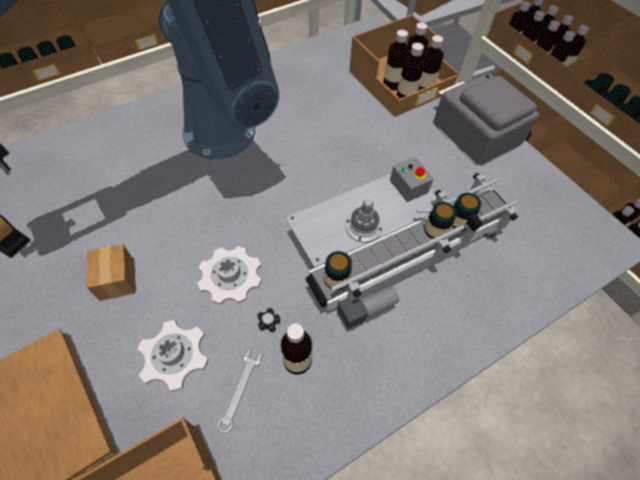

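View pics/b.png

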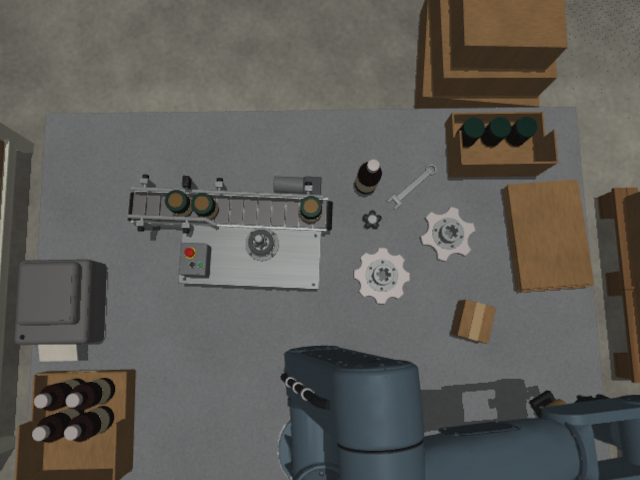

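The scene view shows the six-pocket wheel at about (173,354), the eight-pocket one at (229,275) and the shaft at (365,214). In the top view they are at (448,234), (381,278) and (262,243). The networks agree with both. Next: rough positions, then close wrist views.

```bash
cat > h.py <<'E'
import numpy as np,cv2,pickle
from bench import robot
def cam(p):
    f=240/np.tan(np.radians(p['fov_y']/2)); return f,np.array(p['extrinsics'])
def ray(p,uv,z):
    f,E=cam(p); d=E[:3,:3]@np.array([(uv[0]-p['cx'])/f,(uv[1]-p['cy'])/f,1]); o=E[:3,3]
    return o+d*(z-o[2])/d[2]
def proj(p,X):
    f,E=cam(p); c=(np.atleast_2d(X)-E[:3,3])@E[:3,:3]; return c[:,:2]/c[:,2:]*f+[p['cx'],p['cy']]
def save(p,name,crop=None):
    im=p['pixels'][:,:,::-1].copy(); cv2.imwrite('pics/'+name,im)
def look(target,h,yaw):
    """pose TCP pointing down so the wrist camera axis hits target; camera offset from first picture"""
    y=np.radians(yaw); E=np.load('wcam.npy'); R=Rtool(yaw); d=R@E[:3,2]; o=R@E[:3,3]
    tcp=np.zeros(3); tcp[2]=h-0; o2=o+[0,0,tcp[2]]; hit=o2+d*(target[2]-o2[2])/d[2]
    return [target[0]-hit[0],target[1]-hit[1],tcp[2]]
def Rtool(yaw):
    y=np.radians(yaw); c,s=np.cos(y),np.sin(y)
    return np.array([[c,-s,0],[s,c,0],[0,0,1.]])@np.diag([1,-1,-1.])
E
python3 - <<'E'
from h import *
t=pickle.load(open('top.pkl','rb'));s=pickle.load(open('scene.pkl','rb'));w=pickle.load(open('wrist.pkl','rb'))
E=np.array(w['extrinsics']);R=Rtool(14.484);T=np.eye(4);T[:3,:3]=R.T@E[:3,:3];T[:3,3]=R.T@(E[:3,3]-[0.14384245,-0.55673164,0.23931215]);np.save('wcam.npy',T);print(T.round(3))
for n,a,b,z in [('jar',(448,234),(173,354),.014),('bot',(381.5,277),(229,275),.014),('nose',(263,233),(368,203),.18),('knob',(372,219),(268,320),.02),('bottle',(370,180),(295,345),.09),('carton',(474,322),(110,272),.04)]:
    print(n,ray(t,a,z).round(3),ray(s,b,z).round(3))
# machine deck edge in top
a=ray(t,(182,284),.075);b=ray(t,(320,290),.075);print(a,b,np.degrees(np.arctan2(*(a-b)[:2])))
for yaw in (0,90,-90,180):
  for tg in ([.43,-.3,.03],[.42,.13,.15]):
    p=look(tg,.25,yaw);q=robot.solve_ik(p,[180,0,yaw]);print(yaw,np.round(p,3),None if q is None else np.round(q))
E
```

```text
[[-0.    -0.957 -0.289  0.073]
 [ 1.    -0.     0.     0.001]
 [-0.    -0.289  0.957 -0.134]
 [ 0.     0.     0.     1.   ]]
jar [ 0.585 -0.384  0.014] [ 0.592 -0.381  0.014]
bot [ 0.464 -0.186  0.014] [ 0.476 -0.19   0.014]
nose [0.569 0.135 0.18 ] [0.562 0.144 0.18 ]
knob [ 0.631 -0.164  0.02 ] [ 0.632 -0.164  0.02 ]
bottle [ 0.728 -0.154  0.09 ] [ 0.737 -0.15   0.09 ]
carton [ 0.333 -0.435  0.04 ] [ 0.338 -0.432  0.04 ]
[0.45055921 0.36424938 0.075     ] [ 0.42727684 -0.00910228  0.075     ] 3.5683680923131473
0 [ 0.464 -0.299  0.25 ] [-45.   7.  95.  -0.  78.  45.]
0 [0.417 0.131 0.25 ] [  2.  -9. 110.  -0.  79.  92.]
90 [ 0.429 -0.266  0.25 ] [-45.   1. 101.   0.  78. -45.]
90 [0.419 0.127 0.25 ] [  1.  -9. 110.  -0.  79.   1.]
-90 [ 0.431 -0.334  0.25 ] [-50.   6.  96.  -0.  78. 130.]
-90 [0.421 0.133 0.25 ] [   2.   -8.  110.   -0.   79. -178.]
180 [ 0.396 -0.301  0.25 ] [ -51.   -0.  102.    0.   78. -141.]
180 [0.423 0.129 0.25 ] [  2.  -8. 110.   0.  78. -88.]
```

Run:
```python
from h import *
for n,tg,h in [('wheel',[.588,-.383,.03],.27),('shaft',[.565,.14,.15],.385)]:
    p=look(tg,h,90); robot.movep(p,[180,0,90]); robot.pause(.3)
    c=robot.capture('wrist'); st=robot.get_state(); c['st']=st; save(c,n+'.png'); pickle.dump(c,open(n+'.pkl','wb'))
    k='jar_starwheel' if n=='wheel' else 'drive_shaft'
    R=robot.regions_of(c,k); print(n,st['time'],st['tool_pos'],st['orientation'],[(r['score'],np.round(r['box'])) for r in R])
    if R: np.save(n+'_mask.npy',R[0]['mask'])
```

```text
wheel 2.8917 [ 0.58702268 -0.34392288  0.27006617] [1.79995191e+02 2.38981305e-03 8.99511952e+01] [(0.59, array([321., 230., 146., 141.]))]
shaft 5.225 [0.56447946 0.17765749 0.38487009] [-1.79987950e+02  3.72802294e-03  8.99653596e+01] [(0.82, array([314., 223.,  59.,  57.]))]
```

View pics/wheel.png

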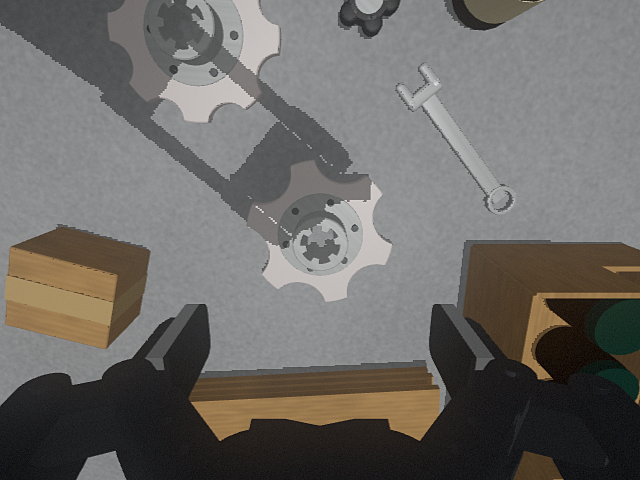

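View pics/shaft.png

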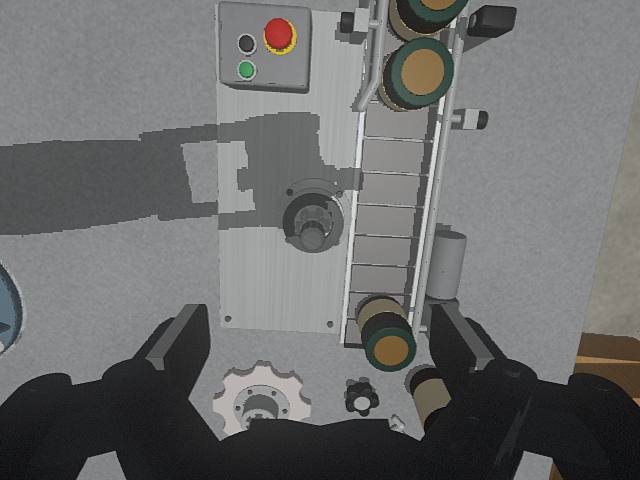

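```bash
cat >> h.py <<'E'
from scipy.optimize import minimize
S=4
def circ(c,r,z,n=72):
    a=np.linspace(0,2*np.pi,n,endpoint=False); return np.c_[c[0]+r*np.cos(a),c[1]+r*np.sin(a),np.full(n,z)]
def star(c,yaw,d,z):
    a=np.radians(np.arange(0,360,1.)); r=np.full(a.size,.08)
    for k in range(6):
        t=a-np.radians(30+60*k); q=.033**2-(d*np.sin(t))**2; m=(q>0)&(np.cos(t)>0)
        r[m]=np.minimum(r[m],d*np.cos(t[m])-np.sqrt(q[m]))
    a=a+np.radians(yaw); return np.c_[c[0]+r*np.cos(a),c[1]+r*np.sin(a),np.full(a.size,z)]
def fill(p,polys,S=2):
    m=np.zeros((480*S,640*S),np.uint8)
    for q in polys: cv2.fillPoly(m,[np.round((proj(p,q)+.5)*S-.5).astype(np.int32)],255)
    return cv2.resize(m,(640,480),interpolation=cv2.INTER_AREA)/255.
def draw(im,p,X,o,s,col,closed=True):
    q=((proj(p,X)-o+.5)*s-.5); cv2.polylines(im,[np.round(q*8).astype(np.int32)],closed,col,1,cv2.LINE_AA,3)
E
python3 - <<'E'
from h import *
w=pickle.load(open('wheel.pkl','rb'));m=np.load('wheel_mask.npy').astype(float)
def cost(v):
    P=fill(w,[star(v[:2],v[2],v[3],.014),star(v[:2],v[2],v[3],0),circ(v[:2],.028,.048),]); return np.abs(P-m).sum()
best=None
for y0 in range(-30,30,10):
    x0=np.array([.588,-.383,y0,.095]); r=minimize(cost,x0,method='Nelder-Mead',options=dict(initial_simplex=x0+np.vstack([np.zeros(4),np.diag([.008,.008,8,.005])]),xatol=1e-5,fatol=.1))
    if best is None or r.fun<best.fun: best=r
v=best.x;print(v,best.fun,m.sum());np.save('wheelfit.npy',v)
def crop(p,o,n,s): 
    return cv2.resize(p['pixels'][o[1]:o[1]+n,o[0]:o[0]+n,::-1],None,fx=s,fy=s,interpolation=cv2.INTER_CUBIC)
o=(240,150);s=4;A=crop(w,o,150,s)[:600];
for X,c in [(star(v[:2],v[2],v[3],.014),(0,0,255)),(circ(v[:2],.028,.048),(0,255,0)),(circ(v[:2],.0145,.048),(255,0,0))]: draw(A,w,X,np.array(o),s,c)
cv2.imwrite('pics/wfit.png',A)
c=pickle.load(open('shaft.pkl','rb'));o=(274,170);B=crop(c,o,80,7)
cv2.imwrite('pics/sfit.png',B)
E
```

```text
[  0.58733678  -0.38387516 -16.47044076   0.09117808] 633.435294117647 12086.0
```

View pics/wfit.png

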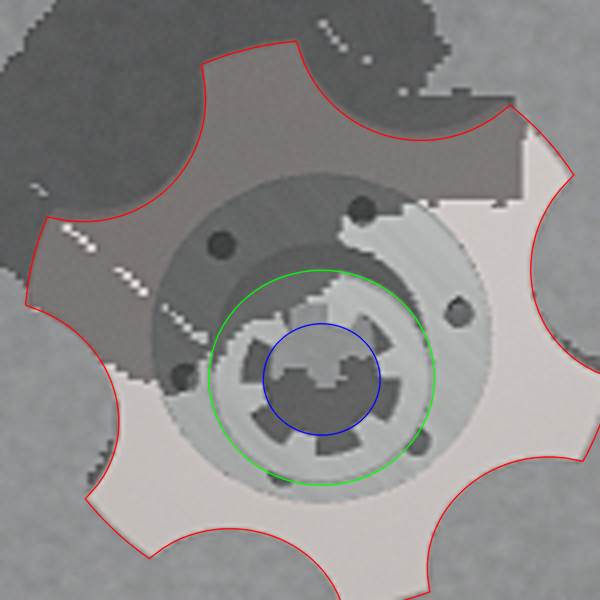

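View pics/sfit.png

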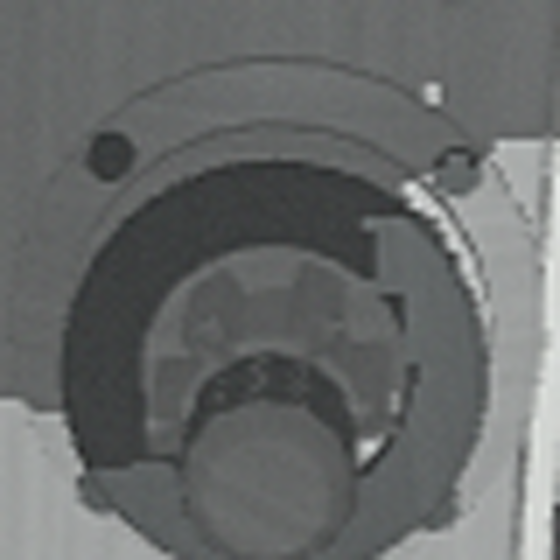

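The wheel outline fits well: centre (0.587, -0.384), x axis at -16.5°. In the slanted shaft crop the collar, teeth and nose are visible, but the nose hides some teeth. I'll look straight down on them from closer.

Run:
```python
from h import *
c0=pickle.load(open('shaft.pkl','rb'))
o=np.array((274,170)); print(ray(c0,o+np.array([270,488])/7,.18),ray(c0,o+np.array([277,375])/7,.116))
g=ray(c0,o+np.array([270,488])/7,.18)
robot.movep([g[0],g[1]-.073,.27],[180,0,90]); robot.pause(.3)
c=robot.capture('wrist'); c['st']=robot.get_state(); pickle.dump(c,open('shaft2.pkl','wb'))
u=proj(c,[g[0],g[1],.144])[0]; print(u,c['st']['time'],robot.regions_of(c,'drive_shaft')[0]['box'])
o=(u-60).astype(int); o=np.maximum(o,0); print(o)
B=cv2.resize(c['pixels'][o[1]:o[1]+120,o[0]:o[0]+120,::-1],None,fx=5,fy=5,interpolation=cv2.INTER_CUBIC)
B=cv2.convertScaleAbs(B,alpha=1.6); cv2.imwrite('pics/s2.png',B)
```

```text
[0.55797828 0.14794531 0.18      ] [0.55791766 0.14722996 0.116     ]
[318.15813848 127.18051612] 6.2917 [317.2, 127.1, 91.4, 93.0]
[258  67]
```

View pics/s2.png

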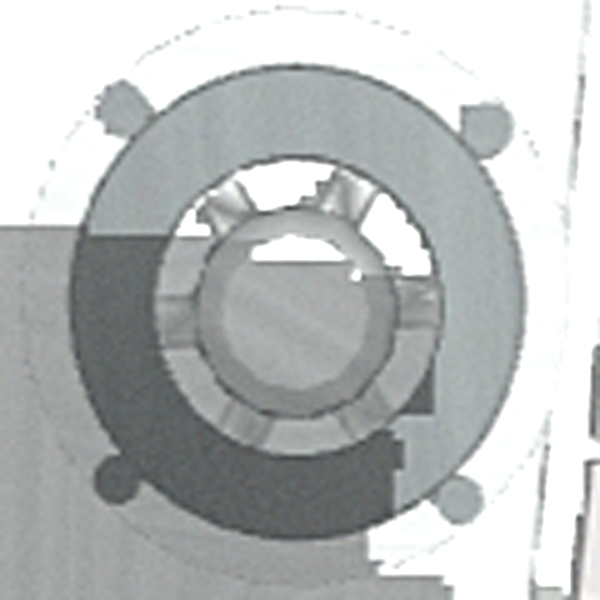

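Straight-down view (5x crop): six teeth at about (418,300), (350,193), (225,205), (180,322), (248,425) and (368,415), and the collar centred on (297,302). I'll fit the centre and yaw from these, then grasp and lift.

Run:
```python
from h import *
c=pickle.load(open('shaft2.pkl','rb')); o=np.array([258,67])
R=lambda u,z: ray(c,o-.5+(np.array(u)+.5)/5,z)
T=np.array([R(u,.144) for u in [(418,300),(350,193),(225,205),(180,322),(248,425),(368,415)]])
ctr=T.mean(0); d=T-ctr; a=np.degrees(np.arctan2(d[:,1],d[:,0])); dev=(a-60*np.arange(6)+180)%360-180
print(ctr,np.hypot(*d[:,:2].T),dev,dev.mean()); print(R((297.5,302),.116),R((295,312),.18))
v=np.load('wheelfit.npy'); np.save('shaft.npy',np.r_[ctr[:2],dev.mean()])
p=[v[0],v[1]]
robot.movep(p+[.15],[180,0,90]); robot.movel(p+[.031],vel=.12,threshold=15)
print(robot.get_state()['tool_pos'],robot.get_state()['force'])
robot.grip(0.04,80); s=robot.get_state(); print(s['grip_width'],s['finger_force'],s['force'],s['time'])
robot.movel(p+[.12],vel=.1); robot.pause(.2)
s=robot.get_state(); print(s['tool_pos'],s['grip_width'],s['finger_force'],s['force'],s['wrist_torque'],s['time'])
```

```text
[0.55736451 0.14688363 0.144     ] [0.01601488 0.01634748 0.01645435 0.01584285 0.01630028 0.01645357] [5.18549871 5.42897584 5.68862473 5.06312802 5.29578853 5.03517739] 5.282865534917765
[0.55715798 0.1479978  0.116     ] [0.55713478 0.14703777 0.18      ]
[ 0.58804242 -0.38449371  0.03220361] [-0.46395879 -0.12233228  0.11789725]
0.053443377866382015 85.17155393958092 [-0.35765484  0.77400383  5.7092326 ] 9.6083
[ 0.58694756 -0.38354066  0.11898424] 0.05345599238057687 84.4186082482338 [-0.02261365  0.70236643 -4.56197958] [ 0.01046409  0.06558532 -0.00626981] 10.85
```

Run:
```python
from h import *
v=np.load('wheelfit.npy'); s=np.load('shaft.npy'); yaw=90+s[2]-v[2]; print(yaw)
P=[s[0],s[1]]; st=lambda m:(lambda q:print(m,q['tool_pos'].round(4),q['orientation'].round(2),q['force'].round(2),q['wrist_torque'].round(2),q['grip_width'].round(4),q['time']))(robot.get_state())
robot.movel([v[0],v[1],.27],vel=.2); robot.movep(P+[.27],[180,0,yaw]); robot.pause(.4); st('above')
print(robot.movel(P+[.182],vel=.06,threshold=8)); st('nose')
print(robot.movel(P+[.155],vel=.03,threshold=8)); st('mesh')
c=robot.capture('scene'); save(c,'mesh.png')
```

```text
111.75330629780109Traceback (most recent call last):
  File "<stdin>", line 4, in <module>
  File "<stdin>", line 3, in <lambda>
  File "<stdin>", line 3, in <lambda>
AttributeError: 'float' object has no attribute 'round'
```

```bash
cat >> h.py <<'E'
def st(m):
    q=robot.get_state(); print(m,*[np.round(q[k],4).tolist() for k in ('tool_pos','orientation','force','wrist_torque','grip_width','time')])
E
python3 - <<'E'
from h import *
v=np.load('wheelfit.npy'); s=np.load('shaft.npy'); P=[s[0],s[1]]; st('above')
b=robot.movel(P+[.182],vel=.06,threshold=8); st(('nose',b))
if not b:
    b=robot.movel(P+[.155],vel=.03,threshold=8); st(('mesh',b))
E
```

```text
above [0.5575, 0.1466, 0.27] [-179.9981, -0.001, 111.7245] [0.205, 0.8975, -3.6474] [0.0194, -0.0044, 0.0203] 0.0535 14.075
('nose', False) [0.5577, 0.1469, 0.1825] [179.9509, 0.0177, 111.7542] [0.7185, -0.2039, -2.9574] [0.0159, -0.0213, -0.0263] 0.0538 15.6917
('mesh', False) [0.5576, 0.1469, 0.1553] [179.9744, 0.0068, 111.7524] [0.5605, 0.2058, -3.442] [0.0373, 0.0269, 0.0175] 0.054 16.7417
```

The splines meshed without resistance. Now pressing home.

Run:
```python
from h import *
s=np.load('shaft.npy'); P=[s[0],s[1]]
robot.grip(0.04,110)
b=robot.movel(P+[.132],vel=.015,threshold=32); st(('press',b)); robot.pause(.5); st('rest')
c=robot.capture('scene'); A=c['pixels'][150:270,290:450,::-1]; cv2.imwrite('pics/end.png',cv2.resize(A,None,fx=5,fy=5,interpolation=cv2.INTER_CUBIC))
```

```text
('press', True) [0.5575, 0.1469, 0.1431] [-179.9754, 0.0168, 111.7741] [-3.5798, -0.1502, 7.8985] [-0.1034, 0.4746, -0.0401] 0.0528 17.9417
rest [0.5574, 0.1469, 0.1431] [-179.9811, 0.0216, 111.7783] [-1.6355, -0.8009, 7.8913] [-0.0151, 0.4892, -0.0254] 0.0529 18.4417
```

View pics/end.png

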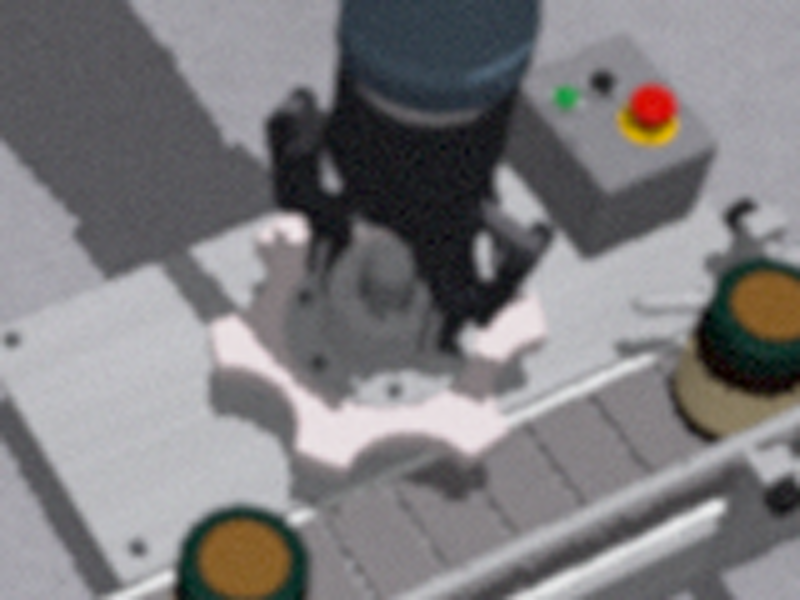

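The wheel is on the shaft between the jars and low on the collar. The net push is only about 11 N, so I'll press on to get a clear margin against the shoulder.

Run:
```python
from h import *
s=np.load('shaft.npy'); P=[s[0],s[1]]
for z in (.1425,.1415,.1405):
    robot.movel(P+[z],vel=.01,threshold=40); robot.pause(.3); st(z)
    if robot.get_state()['force'][2]>25: break
```

```text
0.1425 [0.5576, 0.1469, 0.1437] [-179.8687, -0.0132, 111.7795] [-4.986, -0.2845, 6.6072] [-0.0836, 0.771, -0.0297] 0.0527 19.0833
0.1415 [0.5576, 0.1469, 0.1428] [-179.8688, -0.0114, 111.7815] [-4.2452, 0.0078, 7.1396] [-0.142, 0.873, -0.0345] 0.0526 19.6333
0.1405 [0.5576, 0.1469, 0.1427] [-179.8725, -0.0021, 111.7902] [-7.5257, -1.9792, 14.6224] [-0.213, 1.373, -0.0236] 0.0528 20.1833
```

Run:
```python
from h import *
s=np.load('shaft.npy'); P=[s[0],s[1]]
for z in (.1395,.1385):
    robot.movel(P+[z],vel=.01,threshold=40); robot.pause(.4); st(z)
    if robot.get_state()['force'][2]>25: break
```

```text
0.1395 [0.5576, 0.1469, 0.1426] [-179.8757, 0.0079, 111.7954] [-11.5141, -1.8743, 21.1584] [-0.3335, 1.999, -0.0459] 0.0526 20.8333
0.1385 [0.5577, 0.1469, 0.1426] [-179.8839, 0.0186, 111.8046] [-14.7029, -1.4891, 26.5475] [-0.4319, 2.5994, 0.0058] 0.0528 21.4833
```

```bash
python3 -c "
from h import *
print(robot.hand_in())"
```

```text
the job is handed in; nothing more can be done
None
```

The six-pocket starwheel is meshed on the drive shaft, hub up, and the gripper is holding it down against the shoulder with about 30 N. I handed the job in at about 21.5 s; it returned no verdict.

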